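# Clear the digestion block's hood and hold it at its balance point

## Robot

A 6-joint arm with a two-finger parallel gripper is mounted at the origin on the work surface. World frame = base frame: x ahead of the robot, y to its left, z up, the work surface at z = 0. Lengths are in m, angles in rad, forces in N, time in s.
With the tool pointing down it reaches from about 0.3 to 0.95 m from the base axis. Payload 3.1 kg.
Tool frame: the origin (TCP) lies on the centre line of the jaws, within the pads' length; the fingertips stand 14 mm ahead of it and the grasp point (between the pads) lies 5 mm behind it; y points along the fingers, z is the direction in which the jaws open and shut, and the axes are right-handed (so a half turn about y gives the same grasp; the last joint's range is limited). The gripper opens to 85 mm and grips with 20 to 120 N. Pads are 22 mm wide; open, the fingers measure 114 mm over their backs; the gripper's body (76 mm by 85 mm) begins 54 mm behind the grasp point. The pads swing forward as they close: fully open they stand 13 mm farther back than shut.
Start: joints at [1.106, 0.308, 1.634, -0, 1.2, -0.07], TCP at [0.24, 0.577, 0.245] pointing down, gripper open.
Joint ranges: [-3.06, 3.06], [-0.79, 1.96], [0.05, 2.63], [-1.19, 4.34], [0.05, 2.64], [-2.94, 2.94]. Speed limits (rad/s): [2.79, 2.79, 3.14, 3.14, 3.14, 3.14].

## Interface

Orientations are given as a 3x3 rotation matrix whose columns are the frame's x, y, z axes.
In Python, from rig import arm, eyes, workorder, nets gives the robot as it stands.
- The arm moves only by the shell command python3 -m jog 'ROWS' [FORCE]. ROWS is JSON, a list that holds one entry, the list of rows, each a list of 5 numbers: the opening in per cent of the stroke, from 0 (shut) to 100 (fully open), then the shift along the world's x, y, z in m, then the turn about the world's z in rad. In form: [[[gripper, dx, dy, dz, spin], ...]]. A call has 1 to 20 rows; each row shifts and turns the commanded pose from where the row before left it; what a row does not reach is not made up. A row lasts 1/8 s, in which the tool goes at most 62.5 mm and 10.7 degrees, less where a joint would pass 70% of its speed; a pose out of reach is approached as far as the arm can. A call is refused whole if a number of a shift passes 0.0625 or a number of a turn 0.188, either way. A call with a gripper value outside its range is refused whole. The fingers move at their own pace and stop on an object; FORCE is the grip in N (left out, the last holds). Time passes only in rows, so rows that do not move let the fingers close. It gives the time, the measured TCP pose, the force and the opening at its end, in the units of the state.
- arm.get_obs(): the state, without advancing time (a new reading comes with each control period).
- eyes.read_camera(name): name is "scene" or "top"; returns a dict with "color" (384x512x3 uint8, red, green, blue), "camera_matrix" (3x3 intrinsics, pixels), "R" (3x3) and "t" (3): a world point X has camera coordinates R X + t. Camera axes: x right, y down, z forward; pixel columns grow to the right and rows downward; lengths in m; the calibration is good to about 2 mm. A picture is of the moment at which its call begins. There is no depth.
- workorder.hand_in(): hands the job in, once; it reports no verdict.
Trained networks look in the newest picture that a camera, given by its name, has taken for a name from the list of things; names that differ only in an ending like _2 or _b are one class to them, and where a whole thing is asked for, a point or a joint stands for the part that bears it (a point fixed in the world has none). Each returns a list of dicts, best first, with "confidence" (0 to 1); they miss things now and then, are a little off and sometimes report something else, mostly with a low value. They report only what shows in the picture. A call takes as long as a camera call. They do not tell look-alikes from the thing itself.
- nets.look_for(name, camera): "centre" ([x, y, z] in m, in the coordinates of the camera as it stood for that picture, good to about 4 mm: the middle of the surface that is visible of it).
- nets.pinpoint(name, camera): "centre" ([x, y, z] in m, in the coordinates of the camera as it stood for that picture, good to about 4 mm: a listed point, or the origin of a listed thing).
The state is a dict: "time": time; "joint_pos": joint angles; "joint_vel": joint speeds; "joint_efforts": joint torques, N m; "eef_pos": TCP position; "eef_rot": TCP orientation; "wrist_force": force on the tool from outside, world axes, zero at the start; "torque": the same for the moment, N m; "grip_width": finger opening in m.
Only numpy, scipy, OpenCV 4.12 (cv2) and the standard library are available. Lean on these libraries where they do the work, as an engineer would, in place of code of your own. Each camera call takes 0.05 s, during which the arm holds its last target.

## Task

The hot vials have to come out of the digestion block and its hood has no stay: first take the empty blue vial rack off the hood and stand it upright in the middle of the cork mat, then take the hood by its red bar and swing it up gently, never letting it drop, to the point where its weight balances over the hinge. Finish while still gripping the bar with the hood at rest at that balance point, so that it falls neither shut nor over backwards while I unload the vials. Leave the bottles and the beaker where they stand.

Things in the scene. Friction and masses are not known exactly. Their poses are not given: they have to be found in the camera images.
- reactor: The digestion block: grey heater fixed to the bench, 270 mm deep (its x), 200 mm wide (its y), deck 105 mm high, with a control panel sloping down to 50 mm at its front (-x side, towards the robot); vials stand in an aluminium block under the hood. Origin: centre of its underside; z up. Its pose changes from run to run.
- hood: Clear plastic guard hood with its handle: an open-bottomed box 160 mm deep, 176 mm wide, 55 mm high, about 0.45 kg, hinged along its rear lower edge. It starts shut, its flat top 161 mm above the bench, the rack on it. Origin: on the hinge axis, midway. When shut its axes are the reactor's (front -x, top +z); it turns with the hood.
- hood_hinge (a point): Middle of the hood's hinge axis, at (118, 0, 111) mm in the reactor's frame. The axis runs along the reactor's y.
- hood_bar (a point): Middle of the red handle bar across the hood's front, parallel to the hinge: 13 mm thick, 108 mm clear between brackets, 31 mm free between bar and hood, open above and 40 mm below. Shut, it lies 203 mm in front of and 26 mm above the hinge axis (137 mm above the bench); at the balance point 312 mm above the bench. The bar can turn in the grip, so the gripper may point down all through the swing.
- hood_angle (a joint): Hood angle in rad: 0 shut, growing as the front rises; stop at 1.9 (leaning back). Hinge nearly free, no spring or stay. The weight balances at 1.246 rad (71 degrees open, just short of upright, leaning a little towards the robot, the bar 39 mm in front of the hinge axis); below that the hood falls shut, above it falls over backwards.
- rack: Loose empty blue vial rack, 50 mm (its x) by 96 mm (its y) by 62 mm high, 0.12 kg give or take, with eight square holes of 18 mm in its top frame (8 mm thick), open along its long sides below that. It starts standing on top of the hood. Origin: centre of its underside, z up. Grasp it across its 50 mm.
- mat: Cork mat fixed flat on the bench to the left or right of the digestion block, 170 mm (its x) by 130 mm (its y), 6 mm thick. Origin: centre of its underside.
- balance: White precision balance with round steel pan, a fixed bystander, 200 mm (its x) by 165 mm (its y), 60 mm high, on the other side of the digestion block from the mat. Origin: centre of its underside.
- wash_bottle: loose white squeeze wash bottle, 68 mm across, 196 mm high with its bent spout, bystander. Origin: centre of its underside.
- blue_bottle: loose white reagent bottle with blue cap, 64 mm across, 150 mm high, bystander. Origin: centre of its underside.
- red_bottle: loose white reagent bottle with red cap, 66 mm across, 160 mm high, bystander. Origin: centre of its underside.
- amber_bottle: loose amber glass bottle with black cap, 68 mm across, 150 mm high, bystander. Origin: centre of its underside.
- beaker: loose empty glass beaker, 70 mm across, 90 mm high, bystander. Origin: centre of its underside.
There are look-alikes about, which are no part of the job. There is more than one size of the rack; the one meant has the size given above.

How it is judged:
By the outcome, as a careful person would: the job done as asked, in the order asked, and still so for the second after the job is handed in, while the arm keeps its last pose, push and grip.
It also fails if it takes over 51 s, if anything falls off the work surface, if the arm or the gripper's body presses on something with over 40 N, if the wrist force passes 120 N, or if a joint passes its speed limit or range.

## Working session

There is one attempt and no reset: what is moved stays moved. The work goes in short steps, Python scripts to look and compute and a shell command to move; the robot and the scene stay as the last step left them, time stands still between calls to the robot, and variables do not carry over. Pictures are saved under pics/ and viewed, and the job is handed in when it is done.

```bash
ls; mkdir -p pics
cat > h.py <<'E'
import numpy as np, cv2
from rig import arm, eyes, workorder, nets
def snap(cam,name):
    d=eyes.read_camera(cam); cv2.imwrite(f'pics/{name}.png',cv2.cvtColor(d['color'],cv2.COLOR_RGB2BGR)); return d
def w(d,c): return np.array(d['R']).T@(np.array(c)-np.array(d['t']))
def proj(d,X):
    c=np.array(d['R'])@np.array(X)+np.array(d['t']); p=np.array(d['camera_matrix'])@c; return p[:2]/p[2]
def ray(d,uv,z):
    R=np.array(d['R']);t=np.array(d['t']);K=np.array(d['camera_matrix'])
    o=-R.T@t; v=R.T@np.linalg.solve(K,[uv[0],uv[1],1]); return o+v*(z-o[2])/v[2]
E
python3 - <<'E'
from h import *
np.set_printoptions(precision=4,suppress=True)
o=arm.get_obs(); print(o['time'],o['eef_pos'],o['eef_rot'],o['grip_width'])
for cam in ['scene','top']:
    d=snap(cam,cam+'0'); print(cam,-np.array(d['R']).T@d['t'])
    for n in ['reactor','hood','hood_hinge','hood_bar','rack','mat','balance','wash_bottle','blue_bottle','red_bottle','amber_bottle','beaker']:
        for r in nets.pinpoint(n,cam)[:3]: print(n,w(d,r['centre']),round(r['confidence'],2),proj(d,w(d,r['centre'])).round())
E
```

```text
pics
0.0 [0.2401 0.5762 0.244 ] [[ 0.9231 -0.001   0.3846]
 [-0.3846 -0.0021  0.9231]
 [-0.0001 -1.     -0.0023]] 0.08583345136066604
scene [1.2035 0.3267 1.3887]
reactor [ 0.7022  0.2526 -0.0026] 0.43 [299. 292.]
hood [ 0.693  -0.0279  0.109 ] 0.84 [211. 241.]
hood_hinge [ 0.6934 -0.0313  0.1094] 0.75 [210. 241.]
hood_bar [ 0.4871 -0.0425  0.1356] 0.82 [235. 179.]
rack [0.3212 0.102  0.0052] 0.88 [295. 174.]
rack [ 0.5902 -0.0336  0.1598] 0.58 [223. 203.]
mat [ 0.4804 -0.34    0.001 ] 0.96 [157. 171.]
balance [ 0.4613  0.3342 -0.0021] 0.67 [349. 233.]
balance [ 0.485  -0.0405  0.1395] 0.6 [235. 178.]
wash_bottle [ 0.6809 -0.397  -0.0026] 0.68 [113. 214.]
blue_bottle [ 0.7032  0.2527 -0.0024] 0.86 [299. 292.]
red_bottle [ 0.4788 -0.3405  0.0025] 0.7 [157. 170.]
red_bottle [ 0.6767  0.3967 -0.0031] 0.62 [349. 302.]
amber_bottle [ 0.7092 -0.2663  0.0005] 0.57 [143. 234.]
amber_bottle [ 0.6888 -0.0301  0.1102] 0.46 [211. 239.]
beaker [ 0.2708 -0.3152 -0.0021] 0.64 [191. 128.]
top [ 0.3658 -0.0047  1.0374]
reactor [ 0.5714 -0.0357  0.0001] 0.6 [270. 175.]
hood [ 0.6946 -0.0311  0.1079] 0.65 [269. 123.]
hood_hinge [ 0.6934 -0.0303  0.1091] 0.92 [269. 123.]
hood_bar [ 0.4916 -0.0385  0.1337] 0.66 [272. 196.]
rack [0.6175 0.1454 0.0028] 0.67 [209. 159.]
rack [ 0.591  -0.0289  0.1643] 0.65 [269. 155.]
rack [ 0.3259  0.1047 -0.0001] 0.64 [220. 259.]
mat [ 0.4779 -0.3383  0.0025] 0.64 [374. 207.]
mat [ 0.7033  0.2525 -0.002 ] 0.41 [174. 132.]
balance [0.463  0.3377 0.0012] 0.61 [142. 211.]
balance [ 0.4798 -0.3391  0.0043] 0.4 [374. 207.]
wash_bottle [ 0.6767 -0.3994 -0.0014] 0.72 [391. 142.]
wash_bottle [ 0.7111 -0.2658  0.0032] 0.33 [347. 130.]
blue_bottle [ 0.7026  0.2495 -0.0048] 0.57 [175. 132.]
red_bottle [0.6834 0.3965 0.0001] 0.84 [126. 138.]
red_bottle [ 0.6972 -0.0305  0.11  ] 0.6 [269. 122.]
amber_bottle [ 0.7065 -0.2678  0.0033] 0.79 [347. 131.]
beaker [ 0.2681 -0.3169  0.0005] 0.57 [369. 281.]
```

View pics/scene0.png

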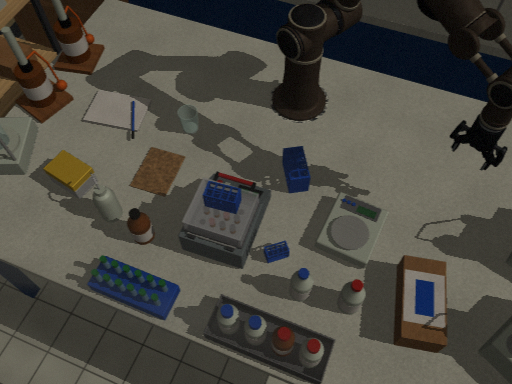

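View pics/top0.png

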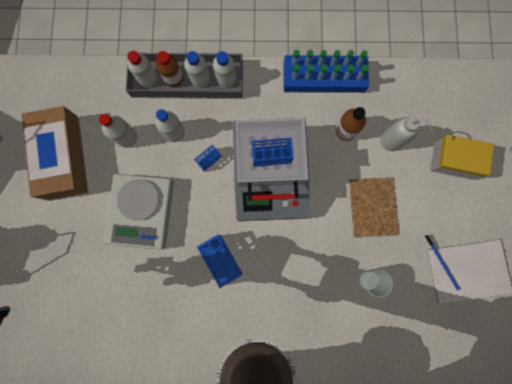

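The target rack is on the hood: scene (222,197), top (272,152). The red bar is at top (273,197) and the mat at top (374,207), on the -y side. The larger rack at (220,260) and the small one at (208,158) are look-alikes. Next I'll refine the yaws.

Run:
```python
from h import *
np.set_printoptions(precision=4,suppress=True)
d=eyes.read_camera('top'); im=cv2.cvtColor(d['color'],cv2.COLOR_RGB2BGR)
hsv=cv2.cvtColor(im,cv2.COLOR_BGR2HSV)
def rect(mask,z,nm,box):
    m=np.zeros(mask.shape,np.uint8); x0,y0,x1,y1=box; m[y0:y1,x0:x1]=mask[y0:y1,x0:x1]
    ys,xs=np.nonzero(m); P=np.array([ray(d,(x,y),z)[:2] for x,y in zip(xs,ys)])
    r=cv2.minAreaRect((P*1000).astype(np.float32)); print(nm,len(P),r)
    c=P-P.mean(0); u,s,v=np.linalg.svd(c,full_matrices=False); print('  mean',P.mean(0),'axis deg',np.degrees(np.arctan2(v[0,1],v[0,0])))
blue=cv2.inRange(hsv,(105,120,50),(130,255,255))
rect(blue,.223,'rack',(240,130,305,178))
red=cv2.inRange(hsv,(0,130,70),(8,255,255))|cv2.inRange(hsv,(172,130,70),(180,255,255))
rect(red,.137,'bar',(245,188,302,208))
mat=cv2.inRange(hsv,(5,80,40),(25,255,255)); rect(mat,.006,'mat',(340,170,405,245))
crop=im[105:235,225:420]; cv2.imwrite('pics/c1.png',cv2.resize(crop,None,fx=4,fy=4,interpolation=cv2.INTER_CUBIC))
for i in range(4):
    d2=eyes.read_camera('top')
    for n in ['hood_hinge','hood_bar','rack','reactor']:
        for r in nets.pinpoint(n,'top')[:2]: print(n,w(d2,r['centre']),round(r['confidence'],2))
```

```text
rack 887 ((583.6166381835938, -34.872535705566406), (61.57713317871094, 94.39868927001953), 5.2860918045043945)
  mean [ 0.5811 -0.0354] axis deg 98.01048353807518
bar 245 ((481.4653015136719, -42.628997802734375), (28.201656341552734, 116.95635223388672), 0.38364556431770325)
  mean [ 0.4873 -0.0445] axis deg -92.67946217255005
mat 2529 ((479.52716064453125, -336.91253662109375), (167.2917938232422, 128.51039123535156), 2.9431912899017334)
  mean [ 0.4786 -0.3367] axis deg -177.32924721341405
hood_hinge [ 0.6922 -0.0315  0.1121] 0.97
hood_bar [ 0.4892 -0.0414  0.1347] 0.56
rack [0.6213 0.1465 0.0031] 0.85
rack [0.3264 0.1017 0.0012] 0.8
reactor [ 0.5716 -0.0335 -0.0021] 0.96
reactor [ 0.5914 -0.0325  0.163 ] 0.25
hood_hinge [ 0.6941 -0.031   0.1112] 0.97
hood_bar [ 0.4909 -0.0366  0.1369] 0.8
rack [ 0.325   0.1016 -0.0029] 0.97
rack [ 0.589  -0.0314  0.1618] 0.92
reactor [ 0.5722 -0.0344 -0.0003] 0.56
hood_hinge [ 0.6935 -0.0295  0.1094] 0.76
hood_bar [ 0.4866 -0.0389  0.1357] 0.64
hood_bar [ 0.4637  0.3363 -0.0004] 0.18
rack [ 0.5904 -0.0311  0.1663] 0.93
rack [0.6168 0.1483 0.005 ] 0.75
reactor [ 0.5731 -0.0342  0.0043] 0.79
reactor [0.6843 0.3947 0.0036] 0.39
hood_hinge [ 0.6938 -0.0298  0.108 ] 0.66
hood_bar [ 0.4873 -0.0402  0.1363] 0.6
rack [ 0.3264  0.1034 -0.0025] 0.82
rack [0.6214 0.1468 0.0026] 0.74
reactor [ 0.5692 -0.0369  0.0004] 0.55
```

View pics/c1.png

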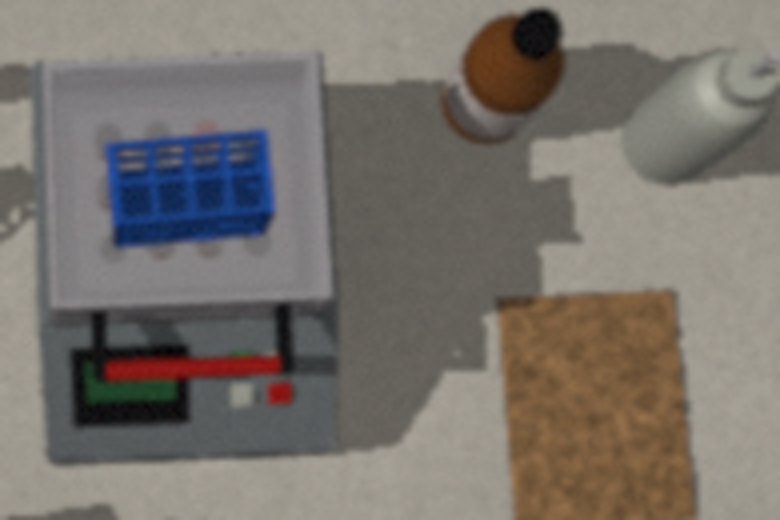

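Run:
```python
from h import *
np.set_printoptions(precision=4,suppress=True)
d=eyes.read_camera('top')
f=lambda c,z: ray(d,(c[0]/4+225-.375,c[1]/4+105-.375),z)
P=[f(c,.223) for c in [(107,143),(268,130),(272,207),(113,218)]]
for p in P: print(p)
print(np.mean(P,0),[np.linalg.norm(P[i]-P[i-1]) for i in range(4)])
e=P[0]-P[1];print(np.degrees(np.arctan2(-e[0],e[1]))); e=P[3]-P[2];print(np.degrees(np.arctan2(-e[0],e[1])))
a,b=f((103,371),.137),f((283,364),.137);print('bar',a,b,(a+b)/2,np.degrees(np.arctan2(-(a-b)[0],(a-b)[1])))
for c,z in [((35,60),.105),((322,53),.161),((332,303),.161),((52,308),.161),((40,66),.161)]: print(f(c,z))
ds=snap('scene','s1')
# overlay box check
R=lambda a:np.array([[np.cos(a),-np.sin(a)],[np.sin(a),np.cos(a)]])
for cam,dd in(('top',d),('scene',ds)):
    im=cv2.cvtColor(dd['color'],cv2.COLOR_RGB2BGR); im=cv2.resize(im,None,fx=4,fy=4,interpolation=cv2.INTER_CUBIC)
    def box(c,yaw,sx,sy,z,col):
        q=[np.r_[np.array(c)+R(yaw)@[i*sx/2,j*sy/2],z] for i,j in((1,1),(1,-1),(-1,-1),(-1,1))]
        cv2.polylines(im,[np.array([proj(dd,x)*4+1.5 for x in q]).astype(int)],True,col,1)
    box((.591,-.031),np.radians(6),.05,.096,.223,(0,255,255));box((.591,-.031),np.radians(6),.05,.096,.161,(0,255,0))
    y=np.radians(2.5); hc=np.array([.6935,-.0305]); box(hc+R(y)@[-.08,0],y,.16,.176,.161,(255,255,0)); box(hc+R(y)@[-.203,0],y,.013,.108,.137,(255,0,255))
    box((.479,-.338),y,.17,.13,.006,(0,0,255))
    im=im[380:980,880:1680] if cam=='top' else im[560:1060,480:1120]
    cv2.imwrite(f'pics/ov_{cam}.png',im)
```

```text
[0.6104 0.0143 0.223 ]
[ 0.6189 -0.0805  0.223 ]
[ 0.5724 -0.0825  0.223 ]
[0.5652 0.0104 0.223 ]
[ 0.5917 -0.0346  0.223 ] [np.float64(0.045379891256973795), np.float64(0.09521091055485913), np.float64(0.04657584291297385), np.float64(0.09322496000798143)]
5.134409916806163
4.428796993715519
bar [0.4865 0.0175 0.137 ] [ 0.4917 -0.0971  0.137 ] [ 0.4891 -0.0398  0.137 ] 2.6316522890649057
[0.7038 0.0666 0.105 ]
[ 0.6893 -0.1211  0.161 ]
[ 0.527  -0.1255  0.161 ]
[0.5227 0.0491 0.161 ]
[0.6795 0.0591 0.161 ]
```

View pics/ov_top.png

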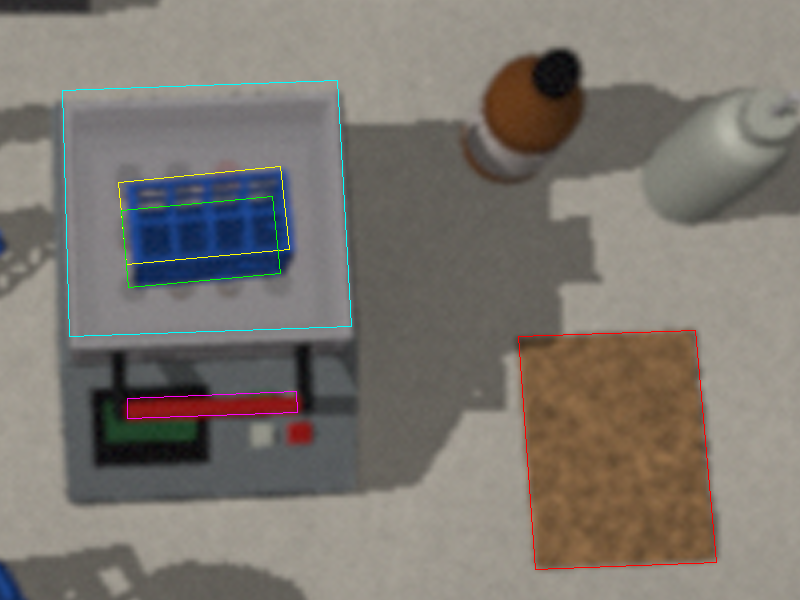

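View pics/ov_scene.png

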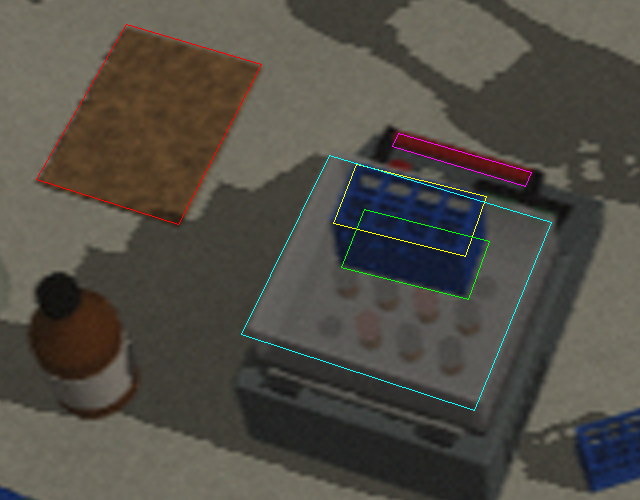

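```bash
python3 -m jog '[[[100,0.0292,-0.0508,0.005,-0.091],[100,0.0292,-0.0508,0.005,-0.091],[100,0.0292,-0.0508,0.005,-0.091],[100,0.0292,-0.0508,0.005,-0.091],[100,0.0292,-0.0508,0.005,-0.091],[100,0.0292,-0.0508,0.005,-0.091],[100,0.0292,-0.0508,0.005,-0.091],[100,0.0292,-0.0508,0.005,-0.091],[100,0.0292,-0.0508,0.005,-0.091],[100,0.0292,-0.0508,0.005,-0.091],[100,0.0292,-0.0508,0.005,-0.091],[100,0.0292,-0.0508,0,-0.091],[100,0,0,0,0],[100,0,0,0,0]]]'
python3 - <<'E'
from h import *
d=snap('top','t2'); d=snap('scene','s2')
im=cv2.imread('pics/s2.png')[130:280,150:300]; cv2.imwrite('pics/s2c.png',cv2.resize(im,None,fx=4,fy=4))
E
```

```text
time: 4.2
eef_pos: [0.5904, -0.0325, 0.2999]
eef_rot: [[0.084, -0.001, 0.997], [-0.997, 0.001, 0.084], [-0.001, -1.0, -0.001]]
wrist_force: [0.0, -0.5, -0.3]
grip_width: 0.0854
```

View pics/s2c.png

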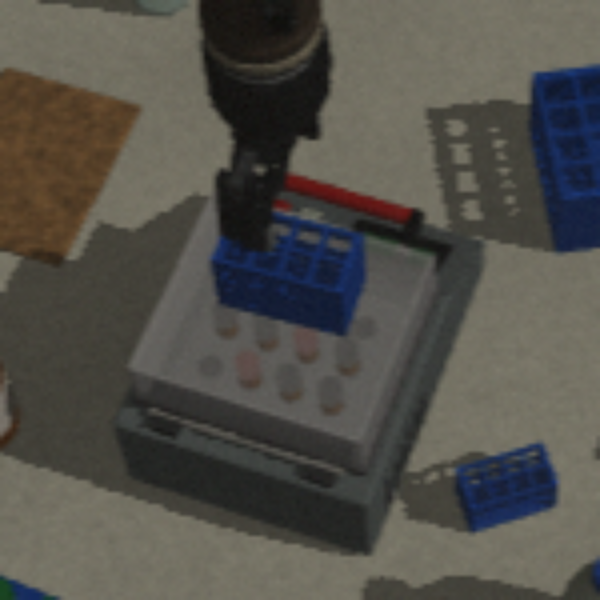

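The gripper stands over the rack (crop 290,270) with its jaws across the 50 mm. I'll descend and grip.

```bash
python3 -m jog '[[[100,0,0,-0.03,0],[100,0,0,-0.03,0],[100,0,0,-0.02,0],[100,0,0,-0.009,0],[100,0,0,0,0],[70,0,0,0,0],[45,0,0,0,0],[40,0,0,0,0],[40,0,0,0,0],[40,0,0,0,0]]]' 30
```

```text
time: 5.55
eef_pos: [0.5916, -0.0327, 0.2127]
eef_rot: [[0.084, 0.002, 0.996], [-0.996, -0.0, 0.084], [0.0, -1.0, 0.002]]
wrist_force: [-1.2, 0.1, 5.8]
grip_width: 0.0493
```

```bash
python3 -m jog '[[[35,0,0,0,0],[35,0,0,0.01,0],[35,0,0,0.03,0],[35,0,0,0.03,0],[35,0,0,0.02,0],[35,0,0,0,0]]]' 40
python3 - <<'E'
from h import *
for c in('scene','top'):
    d=snap(c,c+'3')
    for r in nets.pinpoint('rack',c)[:3]: print(w(d,r['centre']),r['confidence'])
a=cv2.imread('pics/scene3.png')[110:280,140:310];b=cv2.imread('pics/top3.png')[90:260,230:400]
cv2.imwrite('pics/c3.png',cv2.resize(np.hstack([a,b]),None,fx=2.3,fy=2.3))
E
```

```text
time: 6.3
eef_pos: [0.5918, -0.0329, 0.303]
eef_rot: [[0.084, 0.004, 0.996], [-0.996, -0.001, 0.084], [0.001, -1.0, 0.004]]
wrist_force: [0.0, 0.6, -1.9]
grip_width: 0.0489
[ 0.59140471 -0.03288442  0.25035277] 0.96
[0.32085602 0.10569308 0.00215011] 0.86
[ 0.61652876  0.14583766 -0.00100327] 0.77
[ 0.58776647 -0.03026457  0.25234873] 0.91
[ 3.25085579e-01  9.83088698e-02 -1.90592533e-04] 0.73
[0.61984679 0.14774581 0.00171601] 0.7
```

View pics/c3.png

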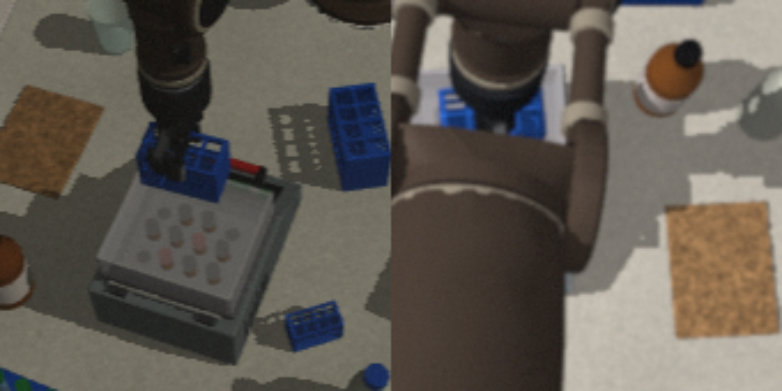

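```bash
python3 -m jog '[[[35,-0.007,-0.018,0,0],[35,-0.014,-0.038,0,-0.006],[35,-0.014,-0.038,0,-0.006],[35,-0.014,-0.038,0,-0.006],[35,-0.014,-0.038,0,-0.006],[35,-0.014,-0.038,0,-0.006],[35,-0.014,-0.038,0,0],[35,-0.014,-0.038,0,0],[35,-0.006,-0.021,-0.01,0],[35,0,0,-0.04,0],[35,0,0,-0.04,0],[35,0,0,-0.04,0],[35,0,0,-0.04,0],[35,0,0,-0.03,0],[35,0,0,-0.02,0],[35,0,0,-0.01,0],[35,0,0,0,0],[35,0,0,0,0]]]'
python3 - <<'E'
from h import *
for c in('scene','top'):
    d=snap(c,c+'4')
    for n in('rack','mat'):
        for r in nets.pinpoint(n,c)[:3]: print(n,w(d,r['centre']),r['confidence'])
a=cv2.imread('pics/scene4.png')[90:260,80:250];b=cv2.imread('pics/top4.png')[140:310,310:480]
cv2.imwrite('pics/c4.png',cv2.resize(np.hstack([a,b]),None,fx=2.3,fy=2.3))
E
```

```text
time: 8.75
eef_pos: [0.4808, -0.3385, 0.0726]
eef_rot: [[0.054, 0.002, 0.999], [-0.999, -0.002, 0.054], [0.002, -1.0, 0.002]]
wrist_force: [0.0, -0.2, -1.5]
grip_width: 0.0489
rack [ 0.47730993 -0.3401569   0.01905035] 0.67
rack [0.32205191 0.10099239 0.00203449] 0.63
rack [0.61710067 0.14472604 0.00348863] 0.55
mat [ 0.48046668 -0.34234395  0.00050441] 0.66
rack [0.61817306 0.14803584 0.00067462] 0.82
rack [ 0.47929461 -0.33547153  0.02334208] 0.75
rack [ 0.32434133  0.103106   -0.00159547] 0.57
mat [ 0.47803568 -0.33814676  0.00144943] 0.78
```

View pics/c4.png

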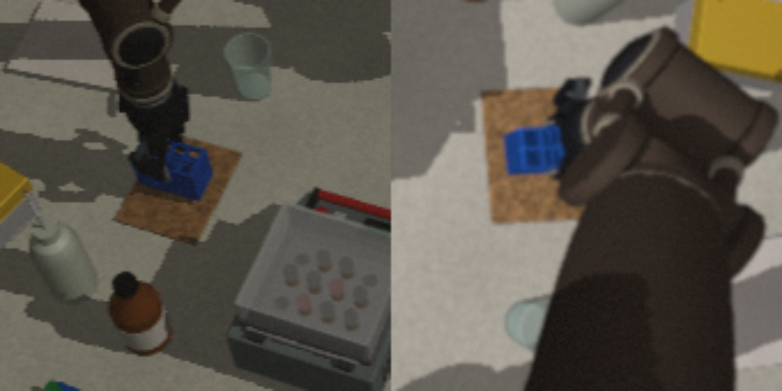

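The rack hangs upright over the mat's middle, clear of the bottles. I'll lower it slowly.

```bash
python3 -m jog '[[[35,0,0,-0.006,0],[35,0,0,-0.004,0],[35,0,0,-0.003,0],[35,0,0,-0.001,0],[35,0,0,0,0],[35,0,0,0,0]]]'
```

```text
time: 9.8
eef_pos: [0.4795, -0.3374, 0.0578]
eef_rot: [[0.054, -0.001, 0.999], [-0.999, 0.001, 0.054], [-0.001, -1.0, -0.001]]
wrist_force: [-2.1, 2.6, 4.6]
grip_width: 0.0495
```

```bash
python3 -m jog '[[[60,0,0,0,0],[70,0,0,0,0],[90,0,0,0,0],[100,0,0,0,0],[100,0,0,0,0],[100,0,0,0.02,0],[100,0,0,0.05,0],[100,0,0,0.05,0],[100,0,0,0.05,0],[100,0,0,0.04,0],[100,-0.01,0.06,0.02,0],[100,-0.01,0.06,0,0],[100,-0.01,0.06,0,0],[100,0,0,0,0]]]'
python3 - <<'E'
from h import *
for c in('scene','top'):
    d=snap(c,c+'5')
    for n in('rack','mat','hood_bar','hood_hinge'):
        for r in nets.pinpoint(n,c)[:3]: print(n,w(d,r['centre']),r['confidence'])
a=cv2.imread('pics/scene5.png')[90:260,80:250];b=cv2.imread('pics/top5.png')[140:310,310:480]
cv2.imwrite('pics/c5.png',cv2.resize(np.hstack([a,b]),None,fx=2.3,fy=2.3))
E
```

```text
time: 11.55
eef_pos: [0.4492, -0.1557, 0.2882]
eef_rot: [[0.059, 0.001, 0.998], [-0.998, 0.0, 0.059], [-0.0, -1.0, 0.001]]
wrist_force: [-0.1, -0.7, -0.7]
grip_width: 0.0851
rack [ 4.78429507e-01 -3.36810434e-01 -1.66513367e-04] 0.81
rack [0.32208374 0.10309659 0.00477517] 0.7
rack [ 0.61586237  0.14553671 -0.00301209] 0.6
mat [ 0.47950045 -0.33976634  0.00472488] 0.66
hood_bar [ 0.68989578 -0.03146034  0.10928884] 0.73
hood_hinge [ 0.69218884 -0.03409303  0.10866371] 0.55
rack [0.61952669 0.14534207 0.00267494] 0.93
rack [ 0.3243578   0.09900478 -0.00079561] 0.75
rack [ 0.47631336 -0.33656632  0.00646299] 0.45
mat [ 0.47892332 -0.33704296  0.00299011] 0.85
hood_bar [ 0.49130312 -0.03735151  0.1346202 ] 0.83
hood_hinge [ 0.69159776 -0.0283349   0.11431526] 0.69
hood_hinge [ 0.47711304 -0.33706313  0.00798736] 0.42
```

View pics/c5.png

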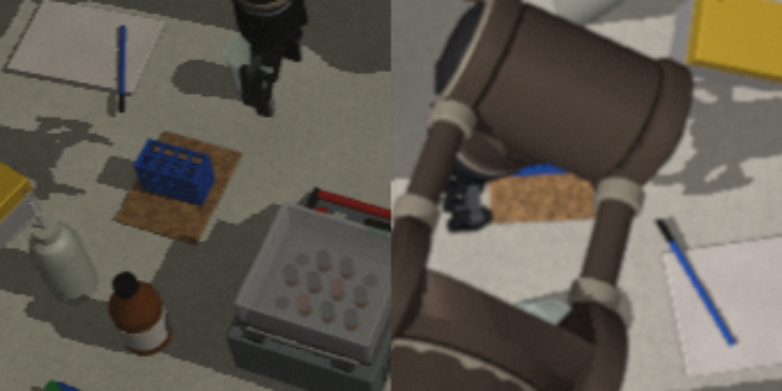

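The rack stands upright mid-mat (crop 175,172, left half; both cameras agree within 4 mm). Next is the bar. I'll use a narrow opening because the gap to the hood is only 31 mm.

```bash
python3 -m jog '[[[34,0.013,0.038,0,-0.007],[34,0.013,0.038,0,-0.006],[34,0.013,0.04,0,0],[34,0,0,-0.04,0],[34,0,0,-0.04,0],[34,0,0,0,0],[34,0,0,0,0]]]' 25
python3 - <<'E'
from h import *
for c in('scene','top'):
    d=snap(c,c+'6')
    for n in('hood_bar','hood_hinge'):
        for r in nets.pinpoint(n,c)[:3]: print(n,w(d,r['centre']),r['confidence'])
a=cv2.imread('pics/scene6.png')[120:240,170:290];b=cv2.imread('pics/top6.png')[120:240,210:330]
cv2.imwrite('pics/c6.png',cv2.resize(np.hstack([a,b]),None,fx=3.3,fy=3.3,interpolation=2))
E
```

```text
time: 12.92
eef_pos: [0.49, -0.0436, 0.2079]
eef_rot: [[0.041, 0.001, 0.999], [-0.999, -0.0, 0.041], [0.0, -1.0, 0.001]]
wrist_force: [0.2, -0.6, 0.4]
grip_width: 0.0291
hood_bar [ 0.4852464  -0.0414182   0.13947717] 0.82
hood_hinge [ 0.69434458 -0.03136074  0.1090476 ] 0.66
hood_hinge [ 0.68886364 -0.02994521  0.10867776] 0.77
```

View pics/c6.png

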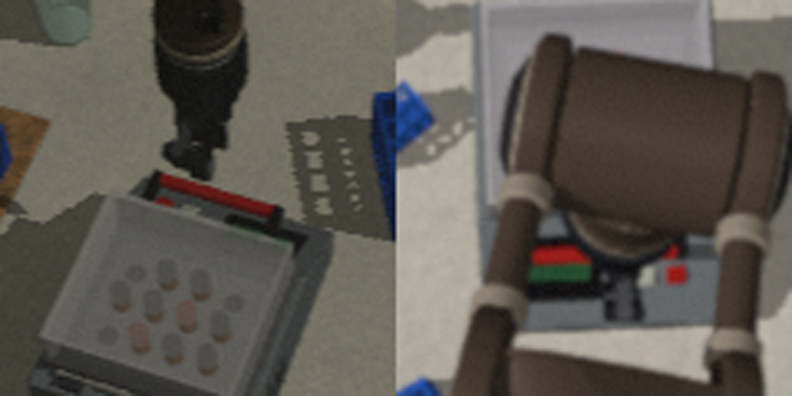

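```bash
python3 - <<'E'
from h import *
o=arm.get_obs(); p=np.array(o['eef_pos']); R=np.array(o['eef_rot'])
for c,x0,y0 in(('scene',170,120),('top',210,120)):
    d=eyes.read_camera(c); im=cv2.cvtColor(d['color'],cv2.COLOR_RGB2BGR)[y0:y0+120,x0:x0+120]
    im=cv2.resize(im,None,fx=5,fy=5,interpolation=2)
    def L(a,b,col):
        q=[tuple(int(v) for v in ((proj(d,X)-[x0,y0])*5+2)) for X in(a,b)]; cv2.line(im,*q,col,1)
    for s in(-1,1):
        for h in(.0145,.029):
            a=p+R[:,1]*.014+R[:,2]*s*h; L(a,p-R[:,1]*.03+R[:,2]*s*h,(0,255,255) if s<0 else (255,255,0))
    e=np.array([-.046,.999,0]); b=np.array([.489,-.04,.137])
    L(b-e*.054,b+e*.054,(0,255,0)); L(p+R[:,1]*.014-R[:,0]*.011,p+R[:,1]*.014+R[:,0]*.011,(255,0,255))
    cv2.imwrite(f'pics/ov7{c}.png',im)
E
python3 -c "
import cv2,numpy as np
cv2.imwrite('pics/ov7.png',cv2.resize(np.hstack([cv2.imread('pics/ov7scene.png'),cv2.imread('pics/ov7top.png')]),(800,400)))"
```

```text
(no output)
```

View pics/ov7.png

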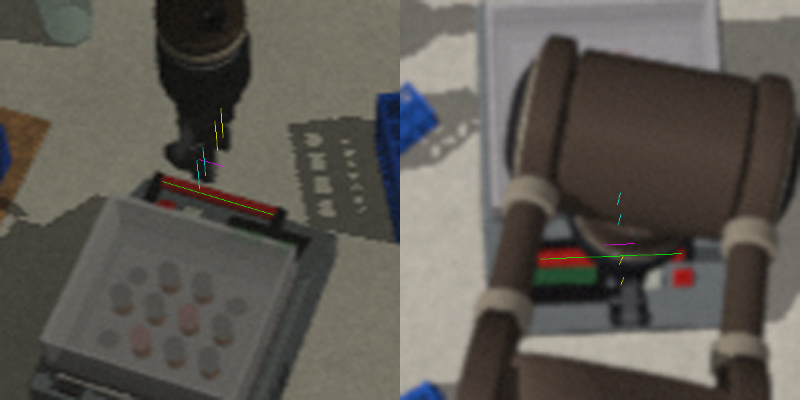

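```bash
python3 -m jog '[[[34,-0.001,0.003,-0.02,0.005],[34,0,0,-0.02,0],[34,0,0,-0.015,0],[34,0,0,0,0]]]' 25; python3 -m jog '[[[34,0,0,-0.01,0],[34,0,0,-0.007,0],[34,0,0,-0.004,0],[34,0,0,0,0]]]'
python3 - <<'E'
from h import *
for c in('scene','top'):
    d=snap(c,c+'8')
a=cv2.imread('pics/scene8.png')[120:240,170:290];b=cv2.imread('pics/top8.png')[120:240,210:330]
cv2.imwrite('pics/c8.png',cv2.resize(np.hstack([a,b]),None,fx=3.3,fy=3.3,interpolation=2))
E
```

```text
time: 13.82
eef_pos: [0.487, -0.0399, 0.1506]
eef_rot: [[0.046, -0.003, 0.999], [-0.999, 0.001, 0.046], [-0.001, -1.0, -0.003]]
wrist_force: [-0.1, -0.8, 0.4]
grip_width: 0.0292
time: 14.32
eef_pos: [0.4881, -0.0401, 0.1309]
eef_rot: [[0.046, -0.0, 0.999], [-0.999, 0.0, 0.046], [-0.0, -1.0, -0.0]]
wrist_force: [0.5, 0.2, -0.4]
grip_width: 0.0286
```

View pics/c8.png

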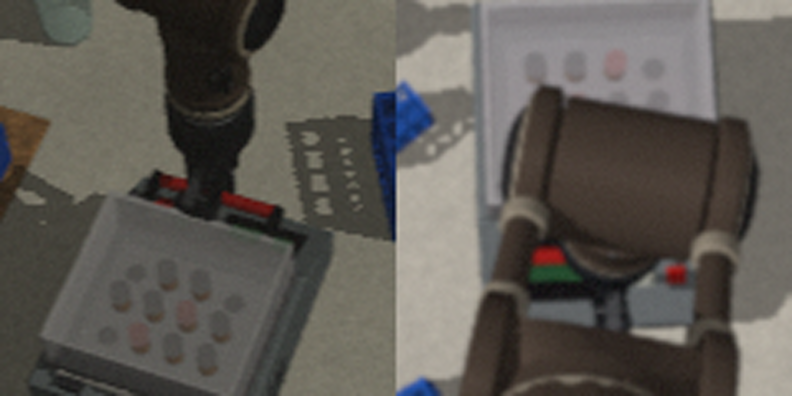

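The bar is between the fingers (scene crop 210,200) and there's no contact force. I'll close gently.

```bash
python3 -m jog '[[[20,0,0,0,0],[8,0,0,0,0],[5,0,0,0,0],[5,0,0,0,0],[5,0,0,0,0]]]' 25
```

```text
time: 15.05
eef_pos: [0.4895, -0.0401, 0.1312]
eef_rot: [[0.046, 0.003, 0.999], [-0.999, -0.0, 0.046], [0.0, -1.0, 0.003]]
wrist_force: [6.1, 1.3, -3.7]
grip_width: 0.012
```

Run:
```python
import numpy as np
f=lambda t:np.array([-.203*np.cos(t)+.026*np.sin(t),.203*np.sin(t)+.026*np.cos(t)])
T=[0,.02,.06,.11,.16,.21,.26,.31,.36,.41,.46,.5]
T+=[.55,.6,.65,.7,.75,.8,.85,.9,.94,.98,1.0]+[1.04,1.08,1.11,1.14,1.165,1.185,1.2,1.215,1.225,1.235,1.24,1.246]
for a,b in zip(T,T[1:]):
    d=f(b)-f(a); print(f'{b:.3f} [5,{d[0]*.999:.4f},{d[0]*.046:.4f},{d[1]:.4f},0]')
```

```text
0.020 [5,0.0006,0.0000,0.0041,0]
0.060 [5,0.0014,0.0001,0.0081,0]
0.110 [5,0.0022,0.0001,0.0100,0]
0.160 [5,0.0027,0.0001,0.0099,0]
0.210 [5,0.0031,0.0001,0.0097,0]
0.260 [5,0.0036,0.0002,0.0096,0]
0.310 [5,0.0041,0.0002,0.0094,0]
0.360 [5,0.0046,0.0002,0.0092,0]
0.410 [5,0.0050,0.0002,0.0089,0]
0.460 [5,0.0055,0.0003,0.0087,0]
0.500 [5,0.0047,0.0002,0.0067,0]
0.550 [5,0.0062,0.0003,0.0081,0]
0.600 [5,0.0066,0.0003,0.0078,0]
0.650 [5,0.0070,0.0003,0.0075,0]
0.700 [5,0.0073,0.0003,0.0071,0]
0.750 [5,0.0077,0.0004,0.0067,0]
0.800 [5,0.0080,0.0004,0.0063,0]
0.850 [5,0.0083,0.0004,0.0059,0]
0.900 [5,0.0086,0.0004,0.0055,0]
0.940 [5,0.0071,0.0003,0.0041,0]
0.980 [5,0.0072,0.0003,0.0038,0]
1.000 [5,0.0037,0.0002,0.0018,0]
1.040 [5,0.0075,0.0003,0.0034,0]
1.080 [5,0.0076,0.0003,0.0031,0]
1.110 [5,0.0058,0.0003,0.0021,0]
1.140 [5,0.0058,0.0003,0.0019,0]
1.165 [5,0.0049,0.0002,0.0015,0]
1.185 [5,0.0039,0.0002,0.0011,0]
1.200 [5,0.0030,0.0001,0.0008,0]
1.215 [5,0.0030,0.0001,0.0007,0]
1.225 [5,0.0020,0.0001,0.0005,0]
1.235 [5,0.0020,0.0001,0.0004,0]
1.240 [5,0.0010,0.0000,0.0002,0]
1.246 [5,0.0012,0.0001,0.0002,0]
```

```bash
python3 -m jog '[[[5,0.0016,0,0.0041,0],[5,0.0014,0.0001,0.0081,0],[5,0.0022,0.0001,0.01,0],[5,0.0027,0.0001,0.0099,0],[5,0.0031,0.0001,0.0097,0],[5,0.0036,0.0002,0.0096,0],[5,0,0,0,0]]]' 30
python3 - <<'E'
from h import *
for c in('scene','top'):
    d=snap(c,c+'9')
    for n in('hood_bar','hood_hinge'):
        for r in nets.pinpoint(n,c)[:2]: print(n,w(d,r['centre']),r['confidence'])
a=cv2.imread('pics/scene9.png')[120:260,160:300];cv2.imwrite('pics/c9.png',cv2.resize(a,None,fx=4,fy=4,interpolation=2))
E
```

```text
time: 15.92
eef_pos: [0.5025, -0.0395, 0.1828]
eef_rot: [[0.046, -0.001, 0.999], [-0.999, -0.0, 0.046], [-0.0, -1.0, -0.001]]
wrist_force: [1.5, 0.6, -3.8]
grip_width: 0.0117
hood_bar [ 0.50433079 -0.04080396  0.18873871] 0.82
hood_hinge [ 0.69086758 -0.03113784  0.11159136] 0.65
hood_hinge [ 0.68872421 -0.03231913  0.10536075] 0.22
```

View pics/c9.png

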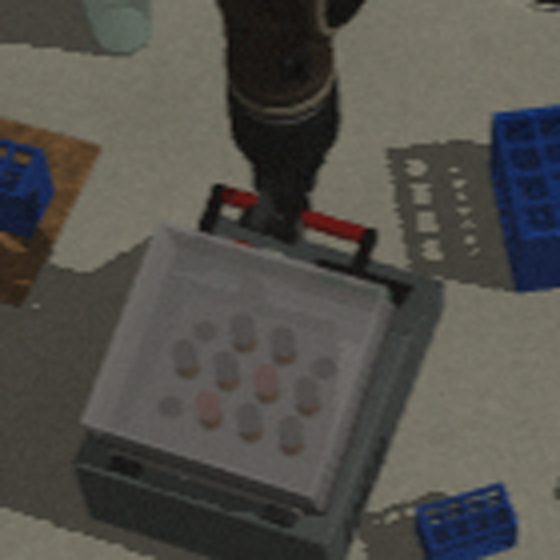

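The hood follows, with the bar at z≈0.188 and low forces. I'll continue.

```bash
python3 -m jog '[[[5,0.0041,0.0002,0.0094,0],[5,0.0046,0.0002,0.0092,0],[5,0.005,0.0002,0.0089,0],[5,0.0055,0.0003,0.0087,0],[5,0.0047,0.0002,0.0067,0],[5,0.0062,0.0003,0.0081,0],[5,0.0066,0.0003,0.0078,0],[5,0.007,0.0003,0.0075,0],[5,0.0073,0.0003,0.0071,0],[5,0,0,0,0]]]'
python3 - <<'E'
from h import *
for c in('scene','top'):
    d=snap(c,c+'10')
    for n in('hood_bar','hood_hinge'):
        for r in nets.pinpoint(n,c)[:2]: print(n,w(d,r['centre']),r['confidence'])
a=cv2.imread('pics/scene10.png')[120:260,160:300];cv2.imwrite('pics/c10.png',cv2.resize(a,None,fx=4,fy=4,interpolation=2))
E
```

```text
time: 17.48
eef_pos: [0.5521, -0.0371, 0.258]
eef_rot: [[0.046, -0.005, 0.999], [-0.999, 0.0, 0.046], [-0.0, -1.0, -0.005]]
wrist_force: [-11.2, 0.6, 7.5]
grip_width: 0.0117
hood_bar [ 0.55116433 -0.03767094  0.25914711] 0.71
hood_hinge [ 0.69229401 -0.02841449  0.10946565] 0.77
hood_bar [ 0.55098343 -0.03472634  0.25708382] 0.96
```

View pics/c10.png

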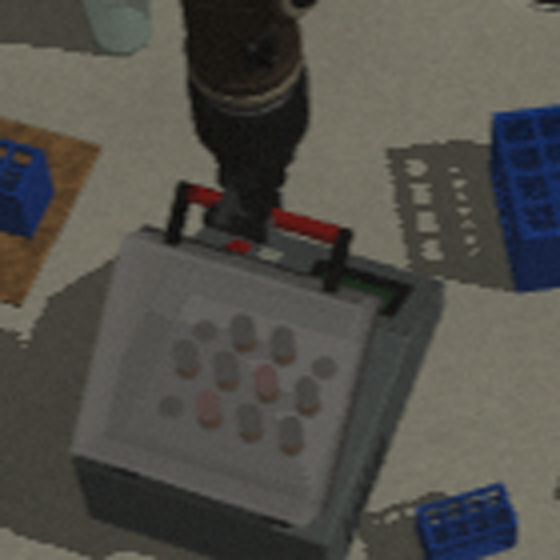

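```bash
python3 -m jog '[[[5,-0.001,0,0.001,0],[5,-0.0005,0,0.0008,0],[5,0,0,0,0]]]'
```

```text
time: 18.15
eef_pos: [0.5518, -0.0371, 0.2578]
eef_rot: [[0.046, -0.001, 0.999], [-0.999, 0.0, 0.046], [-0.0, -1.0, -0.001]]
wrist_force: [-5.6, 0.1, 3.0]
grip_width: 0.0123
```

```bash
python3 -m jog '[[[5,0.0073,0.0004,0.007,0],[5,0.0078,0.0004,0.0066,0],[5,0.0082,0.0004,0.0062,0],[5,0.0085,0.0004,0.0059,0],[5,0,0,0,0]]]'; python3 -m jog '[[[5,0.007,0.0003,0.0045,0],[5,0.0071,0.0003,0.0042,0],[5,0.0036,0.0002,0.002,0],[5,0,0,0,0]]]'
python3 - <<'E'
from h import *
for c in('scene','top'):
    d=snap(c,c+'11')
    for n in('hood_bar','hood_hinge'):
        for r in nets.pinpoint(n,c)[:2]: print(n,w(d,r['centre']),r['confidence'])
a=cv2.imread('pics/scene11.png')[120:260,160:300];cv2.imwrite('pics/c11.png',cv2.resize(a,None,fx=4,fy=4,interpolation=2))
E
```

```text
time: 18.77
eef_pos: [0.5852, -0.0355, 0.2847]
eef_rot: [[0.046, 0.002, 0.999], [-0.999, 0.0, 0.046], [0.0, -1.0, 0.002]]
wrist_force: [-5.0, 0.7, 4.9]
grip_width: 0.0118
time: 19.27
eef_pos: [0.602, -0.0347, 0.2943]
eef_rot: [[0.046, 0.001, 0.999], [-0.999, 0.0, 0.046], [-0.0, -1.0, 0.001]]
wrist_force: [-4.3, 1.8, 5.3]
grip_width: 0.0116
hood_bar [ 0.59957419 -0.0350942   0.29530504] 0.95
hood_hinge [ 0.69352726 -0.03062911  0.10803928] 0.96
hood_hinge [ 0.68081199 -0.39904068 -0.00343074] 0.72
hood_bar [ 0.60206134 -0.03372841  0.2932168 ] 0.68
hood_bar [ 0.69585802 -0.03230009  0.11076176] 0.22
```

View pics/c11.png

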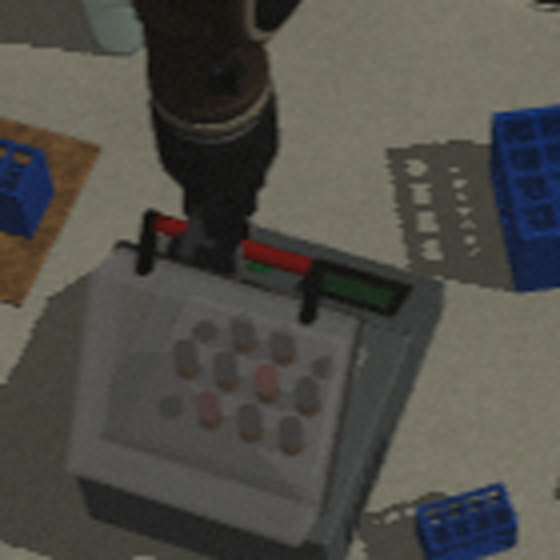

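```bash
python3 -m jog '[[[5,0.0075,0.0003,0.0038,0],[5,0.0075,0.0003,0.0036,0],[5,0.0075,0.0003,0.0032,0],[5,0.007,0.0003,0.0025,0],[5,0.006,0.0003,0.0018,0],[5,0.005,0.0002,0.0013,0],[5,0.004,0.0002,0.0009,0],[5,0,0,0,0],[5,0,0,0,0]]]'
python3 - <<'E'
from h import *
for k in range(3):
  for c in('scene','top'):
    d=snap(c,c+'12')
    for n in('hood_bar','hood_hinge'):
        for r in nets.pinpoint(n,c)[:1]: print(n,w(d,r['centre']),r['confidence'])
a=cv2.imread('pics/scene12.png')[120:260,160:300];cv2.imwrite('pics/c12.png',cv2.resize(a,None,fx=4,fy=4,interpolation=2))
E
```

```text
time: 20.7
eef_pos: [0.6462, -0.0327, 0.3109]
eef_rot: [[0.046, 0.0, 0.999], [-0.999, 0.0, 0.046], [-0.0, -1.0, 0.0]]
wrist_force: [-1.5, 3.8, 1.7]
grip_width: 0.0119
hood_bar [ 0.64471129 -0.03171573  0.31396992] 0.89
hood_hinge [ 0.69479204 -0.03049054  0.11185518] 0.97
hood_bar [ 0.64626789 -0.02945771  0.31351351] 0.74
hood_hinge [ 0.69173203 -0.0268887   0.11150432] 0.68
hood_hinge [ 6.78153341e-01 -3.96061997e-01  3.67125537e-05] 0.74
hood_bar [ 0.64273152 -0.03071986  0.31190383] 0.85
hood_hinge [ 0.69393042 -0.02946395  0.10998604] 0.78
```

View pics/c12.png

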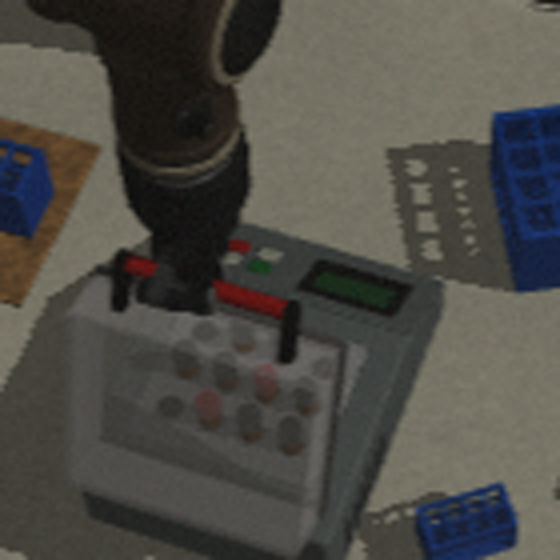

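```bash
python3 -m jog '[[[5,0.003,0.0004,0.0007,0],[5,0.0025,0.0004,0.0005,0],[5,0.0015,0.0003,0.0003,0],[5,0.0005,0,0,0],[5,0,0,0,0],[5,0,0,0,0]]]'
python3 - <<'E'
from h import *
B=[];H=[]
for k in range(5):
  for c in('scene','top'):
    d=snap(c,c+'13')
    for n,l in(('hood_bar',B),('hood_hinge',H)):
        for r in nets.pinpoint(n,c)[:1]:
            p=w(d,r['centre'])
            if abs(p[1]+.03)<.02: l.append(p)
    
print(len(B),np.mean(B,0),len(H),np.mean(H,0)); print(np.round(B,4),np.round(H,4))
o=arm.get_obs(); print(o['time'],o['eef_pos'],o['wrist_force'])
a=cv2.imread('pics/scene13.png')[120:260,160:300];cv2.imwrite('pics/c13.png',cv2.resize(a,None,fx=4,fy=4,interpolation=2))
E
```

```text
time: 22.35
eef_pos: [0.6537, -0.0323, 0.3123]
eef_rot: [[0.046, 0.0, 0.999], [-0.999, -0.001, 0.046], [0.001, -1.0, 0.0]]
wrist_force: [-1.1, 1.6, 1.3]
grip_width: 0.0118
5 [ 0.64993675 -0.03285508  0.31197009] 5 [ 0.69209543 -0.02868966  0.10956977]
[[ 0.6526 -0.033   0.309 ]
 [ 0.6487 -0.0321  0.3136]
 [ 0.6507 -0.0346  0.3121]
 [ 0.6506 -0.0321  0.3133]
 [ 0.6471 -0.0325  0.3118]] [[ 0.6911 -0.028   0.1122]
 [ 0.693  -0.0288  0.1088]
 [ 0.6919 -0.0278  0.1086]
 [ 0.6921 -0.0293  0.108 ]
 [ 0.6923 -0.0296  0.1102]]
23.85 [ 0.65366111 -0.032226    0.31235264] [-1.29310323 -4.21613207 -0.56122148]
```

View pics/c13.png

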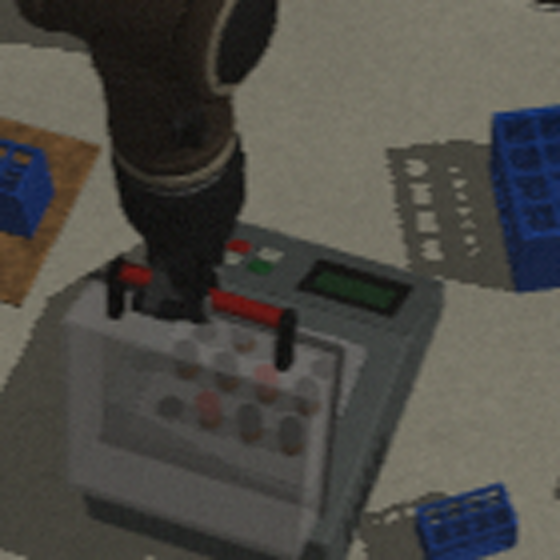

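Run:
```python
from h import *
d=eyes.read_camera('scene'); im=cv2.cvtColor(d['color'],cv2.COLOR_RGB2BGR)[150:240,170:260]
im=cv2.resize(im,None,fx=7,fy=7,interpolation=2)
e=np.array([-.046,.999,0])
def line(b,col):
    q=[tuple(int(v) for v in ((proj(d,np.array(b)+s*e*.054)-[170,150])*7+3)) for s in(-1,1)]; cv2.line(im,*q,col,1)
line((.6537,-.032,.312),(0,255,0)); line((.650,-.032,.312),(255,255,0))
cv2.imwrite('pics/ov14.png',im)
```

```text
(no output)
```

View pics/ov14.png

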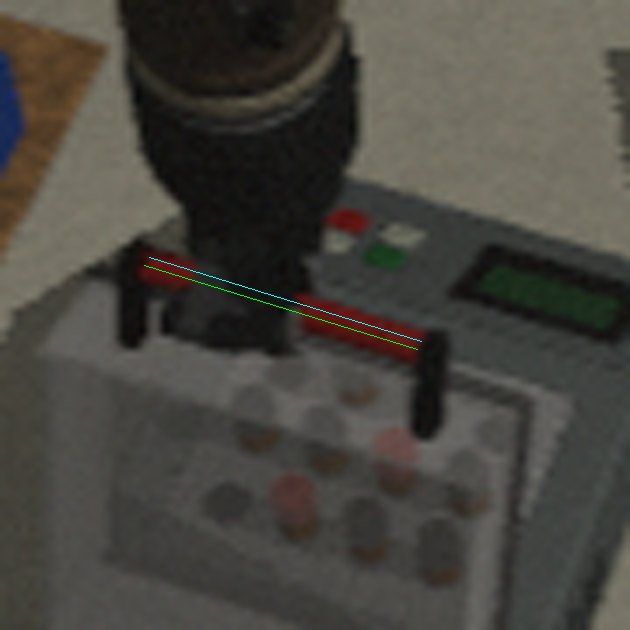

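The FK line (green, right end 418,348) lies on the bar's centre. Bar travel from shut by FK is 164 mm, against 164 mm expected. I'll do a final whole-scene and rest check.

Run:
```python
from h import *
d=snap('scene','s15'); o=arm.get_obs(); print(o['time'],o['eef_pos'],o['wrist_force'],np.abs(o['joint_vel']).max(),o['grip_width'])
for n in('rack','beaker','wash_bottle','amber_bottle','blue_bottle','red_bottle'):
    for r in nets.pinpoint(n,'scene')[:3]: print(n,np.round(w(d,r['centre']),3),r['confidence'])
```

```text
23.95 [ 0.65366303 -0.03222754  0.31235557] [-0.5359675  -3.28653208  0.09459064] 0.002165046140289121 0.011671679752834556
rack [0.321 0.104 0.001] 0.93
rack [ 0.477 -0.337  0.006] 0.84
rack [0.619 0.147 0.   ] 0.61
wash_bottle [ 0.677 -0.4    0.001] 0.89
wash_bottle [ 0.71  -0.267  0.001] 0.2
amber_bottle [ 0.707 -0.267 -0.   ] 0.88
blue_bottle [ 0.701  0.253 -0.004] 0.83
red_bottle [ 0.679  0.393 -0.001] 0.62
```

View pics/s15.png

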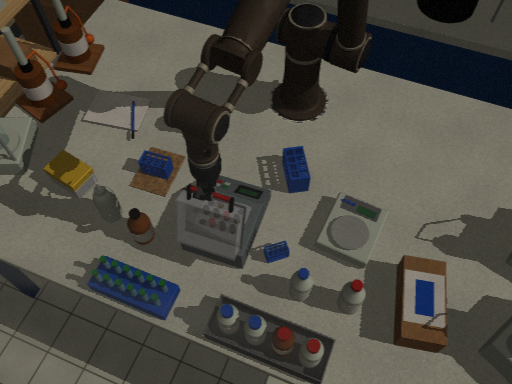

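Run:
```python
from h import *
d=snap('top','t15')
for r in nets.pinpoint('beaker','top')[:2]: print(np.round(w(d,r['centre']),3),r['confidence'])
```

```text
[ 0.266 -0.317 -0.   ] 0.83
```

View pics/t15.png

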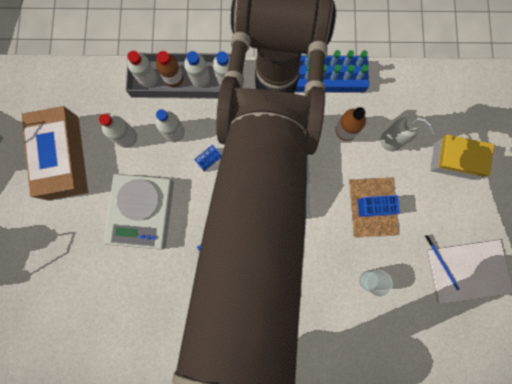

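The beaker is unmoved at (376,282). The rack sits mid-mat at (378,206), including a little parallax from its height. Handing in.

```bash
python3 -c "
from rig import workorder
print(workorder.hand_in())"
```

```text
the job is handed in; nothing more can be done
None
```

The job is handed in: the rack stands upright in the middle of the cork mat, and the hood is held by its bar at the balance point, at rest. I moved the rack first, then swung the hood up in small steps along its arc. The clock was at about 24 s of the 51 s allowed.

**Last checks**
- **Rack:** the cameras put it at (0.477, −0.337) and the mat's centre at (0.479, −0.338), so it is about 2 mm off centre.
- **Bar:** by the arm's own position it is at x 0.6537, z 0.312. It travelled 164 mm forward from shut, as expected for the balance point.
- **At rest:** the push along the swing was about 0.5 N and joint speeds were close to zero. About 3 N of sideways force on the gripper remained.
- **Bystanders:** the bottles and the beaker read within about 4 mm of their starting positions, which is the cameras' accuracy.

**Disagreements**
- **Hood angle:** the trained network put the bar about 3.5 mm short of the arm's reading, or about 0.015 rad of hood angle. My own check in the picture put the bar at about x 0.652, nearer the arm's reading, so I kept that.
- **Grip:** the bar slid about 5 mm towards the fingertips during the swing, with up to about 13 N at the wrist when read partway up. I eased this off, and the grip held.

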